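# Find the hidden catch of the radio's battery box

## Task

The yellow hatch of the grey battery box on the bench is held shut by a concealed catch: one of the four look-alike white covers set flush in the box's top is really a push button, and the other three are rigid blanks. Feel over the covers with closed fingertips, without leaning hard on them, until you find the one that gives; press it fully in so that the hatch springs open by itself, then let the button come back out and move clear, leaving the hatch open. Do not push, pick up or knock over the battery cells, the mouse or the parts tray beside the box.

Things in the scene. Friction and masses are not known exactly. Their poses are not given: they have to be found in the camera images.
- box: grey steel battery box, 180 (x) x 300 (y) x 80 mm high, fixed to the bench; origin at the centre of its underside; its x and y axes lie along its sides, z is up. Its flat top, 80 mm above the bench, has four square openings of 50 mm with white covers in the half towards its -y end, and a yellow hatch (127 x 127 mm) in the half towards its +y end. The gap between the nearer covers' openings and the hatch is 23 mm
- spot_a (a point): centre of the upper face of one white cover (48.5 mm square in a 50 mm square opening), which lies 2 mm below the box's top; at x -38, y -110 mm in the box's frame. Any one of the four covers may be the button: it differs from start to start and cannot be seen
- spot_b (a point): the same for the cover at x +38, y -110 mm in the box's frame
- spot_c (a point): the same for the cover at x -38, y -44 mm in the box's frame
- spot_d (a point): the same for the cover at x +38, y -44 mm in the box's frame
- catch (a joint): how far the button (whichever cover it is) is pressed in: 0 at rest, 0.006 m fully in. It begins to give at about 1.5 N, is fully in at about 5 N, springs back when let go, and frees the hatch at about 0.004 m. The three blanks do not give at all
- hatch (a joint): angle of the yellow hatch: 0 shut and level with the box's top, 0.95 rad wide open. It is hinged along its edge near the box's +y end; its free edge is the one next to the covers. Once freed its spring lifts it to about 0.95 rad in about 1 s and keeps it there; while latched it moves by no more than about 0.02 rad
- hatch_edge (a point): middle of the hatch's free edge, on its upper face
- cell1: loose green and brass battery cell standing upright, 32 mm across, 61 mm high; origin at the centre of its underside; to be left alone
- cell2: a second cell like it; to be left alone
- mouse: loose dark red computer mouse with a black scroll wheel, 105 x 60 x 35 mm; origin at the centre of its underside; to be left alone
- tray: loose blue parts tray with compartments, 90 x 120 x 28 mm; origin at the centre of its underside; to be left alone

How it is judged:
On the way, in this order (a step that is already met when the one before it is completed fails the run):
1. the hidden button is pressed in (more than 3.5 mm) (value of joint catch above 0.0035 m), for 0.02 s.
2. the hatch springs open (value of joint hatch above 0.6 rad), for 0.2 s.
At the end, for the whole second after the job is handed in: the hatch stands open (more than 0.7 rad), the button is let go and back out (pressed in less than 1.5 mm), and the cells, mouse and tray are within 20 mm of where they were, the cells upright (within 0.2 rad) (value of joint hatch above 0.7 rad and value of joint catch below 0.0015 m and distance of each of cell1, cell2, mouse, tray from where it was at the start of the episode below 0.02 m and angle between each of cell1, cell2's own z axis and vertical below 0.2 rad); the robot touches nothing.
It fails at once if a cell, the mouse or the tray pushed, lifted or carried by more than 20 mm (distance of any of cell1, cell2, mouse, tray from where it was at the start of the episode above 0.02 m).
It fails at once if the fingers lean hard on the box (more than 100 N) (contact force between the fingers and anything else above 100 N).
It also fails if it takes over 48 s, if anything falls off the work surface, if the arm or the gripper's body presses on something with over 40 N, if the wrist force passes 120 N, or if a joint passes its speed limit or range.

## Robot

A 7-joint arm with a two-finger parallel gripper is mounted at the origin on the work surface. World frame = base frame: x ahead of the robot, y to its left, z up, the work surface at z = 0. Lengths are in m, angles in rad, forces in N, time in s.
With the tool pointing down it reaches from about 0.4 to 0.85 m from the base axis. Payload 10.4 kg.
Tool frame: the origin (TCP) lies at the very end of the fingers, on their centre line; the grasp point (between the pads) lies 19 mm behind it (manip.grip_point_offset is the distance from the TCP to the grasp point, in m); z points along the fingers, y is the line along which they close (so a half turn about z gives the same grasp; the last joint's range is limited). The gripper opens to 85 mm and grips with 20 to 120 N. Pads are 22 mm wide; open, the fingers measure 114 mm over their backs; the gripper's body (76 mm by 85 mm) begins 54 mm behind the grasp point. The pads swing forward as they close: fully open they stand 13 mm farther back than shut.
Start: joints at [-1.248, 0.332, -0.065, 1.46, 0.022, 1.35, -0.088], TCP at [0.212, 0.588, 0.231] pointing down, gripper open.
Joint ranges: [-2.6, 2.6], [-0.5, 2.12], [-1.47, 1.34], [0.16, 2.42], [-1.27, 4.41], [0.06, 2.06], [-2.6, 2.6]. Speed limits (rad/s): [2.22, 2.22, 2.79, 2.79, 3.14, 3.14, 3.14].

## Interface

Orientations are given as a rotation vector (axis times angle).
In Python, from workcell import telemetry, viewer, job, manip gives the robot as it stands.
- The arm moves only by the shell command python3 -m crank 'ROWS' [FORCE]. ROWS is JSON, a list of rows, each a list of 5 numbers: the shift along the tool's x, y, z in mm, then the turn about the tool's z in degrees, then the finger opening in mm, from 0 to 85.4. A call has 1 to 5 rows; each row shifts and turns the commanded pose from where the row before left it, along the tool's axes as they then stand; what a row does not reach is not made up. A row lasts 1/12 s, in which the tool goes at most 41.7 mm and 7.16 degrees, less where a joint would pass 70% of its speed; a pose out of reach is approached as far as the arm can. A call with a gripper value outside its range is refused whole. The fingers move at their own pace and stop on an object; FORCE is the grip in N (left out, the last holds). Time passes only in rows, so rows that do not move let the fingers close. It gives the time, the measured TCP pose, the force, the opening and the grip force at its end, in the units of the state.
- telemetry.state(): the state, without advancing time (a new reading comes with each control period).
- viewer.capture(name): name is "side" or "top" or "wrist"; returns the picture (384x512x3 uint8, blue, green, red); there is no depth.
- viewer.camera_info(name): a dict with "fx", "fy", "cx", "cy" (pixels), "T" (4x4, takes a point from camera to world coordinates); the wrist camera has in their place "hand_eye" (4x4, takes a point from camera to tool coordinates, whose origin is the TCP and whose axes are the flange's). Camera axes: x right, y down, z forward; pixel columns grow to the right and rows downward; lengths in m; the calibration is good to about 2 mm. The wrist camera is an equidistant fisheye: a pixel r from the principal point sees the ray r / f radians off the axis. A picture is of the moment at which its call begins: read the wrist's pose just before it. camera_info takes no time and is no camera call.
- job.job_done(): hands the job in; it is judged then, once.
The state is a dict: "t": time; "joint_pos": joint angles; "qd": joint speeds; "effort": joint torques, N m; "tcp_pos": TCP position; "ee_rot": TCP orientation; "ft_force": force on the tool from outside, world axes, zero at the start; "moment": the same for the moment, N m; "opening": opening from 0.0 (shut) to 1.0 (fully open); "grip_force": force on a finger pad.
Only numpy, scipy, OpenCV 4.12 (cv2) and the standard library are available. Lean on these libraries where they do the work, as an engineer would, in place of code of your own. Each camera call takes 0.05 s, during which the arm holds its last target. There are 200 camera calls.

## Working session

There is one attempt and no reset: what is moved stays moved. The work goes in short steps, Python scripts to look and compute and a shell command to move; the robot and the scene stay as the last step left them, time stands still between calls to the robot, and variables do not carry over. Pictures are saved under pics/ and viewed, at most 10 in all, crops included, and the job is handed in when it is done.

```bash
mkdir -p pics; python3 - <<'E'
from workcell import telemetry, viewer
import cv2,numpy as np
s=telemetry.state();print({k:np.round(v,3).tolist() for k,v in s.items()})
for n in("top","side"):
    cv2.imwrite(f"pics/{n}0.png",viewer.capture(n));c=viewer.camera_info(n);print({k:np.round(v,3).tolist() for k,v in c.items() if not isinstance(v,str)})
E
```

```text
{'t': 0.0, 'joint_pos': [-1.248, 0.333, -0.065, 1.461, 0.022, 1.35, -0.089], 'qd': [-0.001, 0.001, -0.001, -0.0, -0.001, 0.001, -0.001], 'effort': [0.001, -62.546, 0.049, -39.158, 0.016, 0.01, -0.0], 'tcp_pos': [0.212, 0.588, 0.231], 'ee_rot': [-0.54, -3.095, 0.002], 'ft_force': [0.293, -0.225, -0.368], 'moment': [0.017, 0.02, -0.005], 'grip_force': 0.0, 'opening': 1.001}
{'fx': 378.495, 'fy': 378.495, 'cx': 253.603, 'cy': 195.942, 'T': [[-0.011, -0.993, 0.115, 0.505], [-1.0, 0.012, 0.007, 0.069], [-0.008, -0.115, -0.993, 0.866], [0.0, 0.0, 0.0, 1.0]]}
{'fx': 354.312, 'fy': 354.312, 'cx': 255.986, 'cy': 191.698, 'T': [[0.765, -0.379, 0.52, 0.213], [-0.643, -0.424, 0.637, -0.414], [-0.021, -0.822, -0.569, 0.478], [0.0, 0.0, 0.0, 1.0]]}
```

View pics/top0.png

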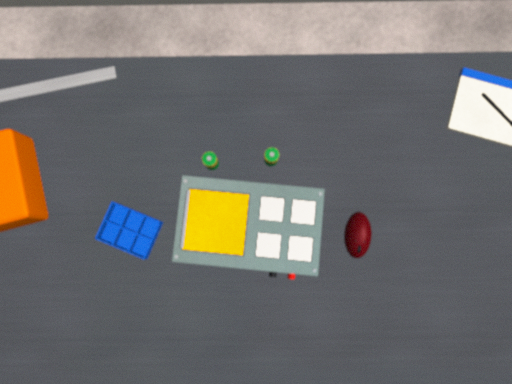

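View pics/side0.png

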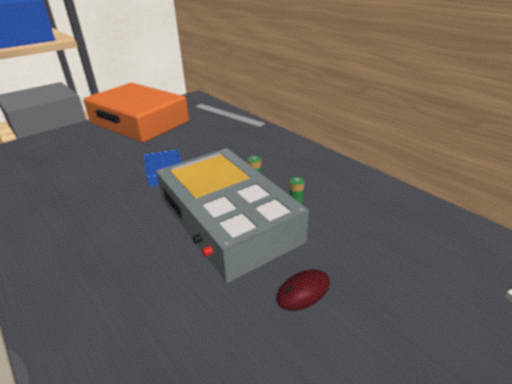

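The top view shows the box with its hatch at (215,222), the covers at (272,209), (303,212), (268,246) and (300,249), the cells at (210,159) and (272,156), the mouse at (358,235) and the tray at (129,230). The side view shows the covers at (254,193), (273,210), (220,207) and (238,226). Next I triangulate the covers.

```bash
cat > h.py <<'E'
import cv2,numpy as np
from workcell import telemetry, viewer
def whites(im,x0,x1,y0,y1):
    h=cv2.cvtColor(im,cv2.COLOR_BGR2HSV);m=((h[...,1]<40)&(h[...,2]>170)).astype(np.uint8)
    n,l,st,c=cv2.connectedComponentsWithStats(m)
    return [c[i] for i in range(1,n) if st[i,4]>150 and x0<c[i][0]<x1 and y0<c[i][1]<y1]
def ray(ci,p):
    T=np.array(ci["T"]);d=np.array([(p[0]-ci["cx"])/ci["fx"],(p[1]-ci["cy"])/ci["fy"],1]);d=T[:3,:3]@d
    return T[:3,3],d/np.linalg.norm(d)
def onz(ci,p,z):
    o,d=ray(ci,p);return o+d*(z-o[2])/d[2]
def tri(c1,p1,c2,p2):
    o,d=ray(c1,p1);q,e=ray(c2,p2);s=np.linalg.lstsq(np.c_[d,-e],q-o,rcond=None)[0]
    a,b=o+s[0]*d,q+s[1]*e;return (a+b)/2,np.linalg.norm(a-b)
E
python3 - <<'E'
from h import *
ct,cs=viewer.camera_info("top"),viewer.camera_info("side")
wt=whites(cv2.imread("pics/top0.png"),240,330,190,270);ws=whites(cv2.imread("pics/side0.png"),190,300,180,240)
print(np.round(wt,1).tolist(),np.round(ws,1).tolist())
for p in wt:
    r=[tri(ct,p,cs,q) for q in ws];best=min(r,key=lambda t:t[1]+abs(t[0][2]-.078));print(np.round(p),np.round(best[0],4),round(best[1],4),"plane",np.round(onz(ct,p,.078),4))
for n,p,z in(("cell1",(210,159),.061),("cell2",(272,156),.061),("mouse",(358,235),.02),("tray",(129,230),.028),("hatch",(216,222),.08)):print(n,np.round(onz(ct,p,z),3))
P=[onz(ct,p,.078) for p in wt]
P=np.array(P);print("centre",P.mean(0))
from scipy.spatial.transform import Rotation as R
print(R.from_rotvec(telemetry.state()["ee_rot"]).as_matrix().round(3))
print(viewer.camera_info("wrist"))
E
```

```text
[[271.3, 208.6], [302.9, 211.9], [268.0, 245.0], [299.8, 248.2]] [[252.6, 193.1], [218.9, 206.6], [272.4, 209.8], [237.1, 225.2]]
[271. 209.] [0.5703 0.0367 0.0772] 0.0022 plane [0.5694 0.0373 0.078 ]
[303. 212.] [ 0.563  -0.0292  0.0772] 0.0027 plane [ 0.5618 -0.0283  0.078 ]
[268. 245.] [0.495  0.0449 0.0771] 0.0017 plane [0.4943 0.0454 0.078 ]
[300. 248.] [ 0.4877 -0.0206  0.0769] 0.0019 plane [ 0.4869 -0.0199  0.078 ]
cell1 [0.68  0.168 0.061]
cell2 [0.685 0.033 0.061]
mouse [ 0.513 -0.156  0.02 ]
tray [0.53  0.351 0.028]
hatch [0.543 0.153 0.08 ]
centre [0.52809067 0.00861997 0.078     ]
[[-0.941  0.339 -0.   ]
 [ 0.339  0.941 -0.001]
 [-0.    -0.001 -1.   ]]
{'fx': 297.3186396354542, 'fy': 297.3186396354542, 'cx': 251.8314314877517, 'cy': 190.4021624174261, 'hand_eye': array([[-5.02050193e-04, -9.47122411e-01, -3.20872073e-01,
         8.30582941e-02],
       [ 9.99999863e-01, -4.27188324e-04, -3.03705113e-04,
        -2.96575064e-04],
       [ 1.50573116e-04, -3.20872181e-01,  9.47122495e-01,
        -1.42086158e-01],
       [ 0.00000000e+00,  0.00000000e+00,  0.00000000e+00,
         1.00000000e+00]])}
```

The triangulated covers lie at z ≈ 77 mm with 66 and 76 mm spacing, which matches the text. I'll square the tool to the world axes, close the fingers and travel towards cover c.

```bash
python3 -m crank '[[0,0,0,-6.6,0],[0,0,0,-6.6,0],[0,0,0,-6.6,0],[0,0,0,0,0]]' 20
python3 -m crank '[[-16,-31,0,0,0],[-16,-31,0,0,0],[-16,-31,0,0,0],[-16,-31,0,0,0],[-16,-31,0,0,0]]'
python3 -m crank '[[-16,-31,0,0,0],[-16,-31,0,0,0],[-16,-31,0,0,0],[-16,-31,0,0,0],[-16,-31,0,0,0]]'
python3 -m crank '[[-16,-31,0,0,0],[-16,-31,0,0,0],[-16,-31,0,0,0],[-16,-31,0,0,0],[0,0,0,0,0]]'
```

```text
t: 0.43
tcp_pos: [0.2118, 0.5878, 0.2309]
ee_rot: [0.008, -3.141, 0.001]
ft_force: [-0.2, 0.6, 0.1]
opening: 0.453
grip_force: 0.0
t: 0.85
tcp_pos: [0.2923, 0.4313, 0.2311]
ee_rot: [-0.007, -3.141, 0.0]
ft_force: [0.0, -0.2, 1.0]
opening: 0.003
grip_force: 0.0
t: 1.27
tcp_pos: [0.3721, 0.2763, 0.2313]
ee_rot: [-0.007, -3.141, -0.001]
ft_force: [1.1, 0.6, 0.9]
opening: -0.001
grip_force: 0.0
t: 1.68
tcp_pos: [0.4382, 0.1475, 0.2314]
ee_rot: [0.021, 3.141, -0.002]
ft_force: [-1.2, -0.6, -0.1]
opening: -0.002
grip_force: 0.0
```

```bash
python3 -m crank '[[-19,-34,20,0,0],[-19,-34,20,0,0],[-19,-34,20,0,0],[0,0,0,0,0],[0,0,0,0,0]]'
python3 - <<'E'
from h import *
from scipy.spatial.transform import Rotation as R
s=telemetry.state();im=viewer.capture("wrist");cv2.imwrite("pics/w1.png",im);c=viewer.camera_info("wrist")
print(s["tcp_pos"],s["ft_force"])
Rt=R.from_rotvec(s["ee_rot"]).as_matrix();H=c["hand_eye"]
for p in whites(im,0,512,0,384):
    u=np.array([p[0]-c["cx"],p[1]-c["cy"]]);r=np.hypot(*u);th=r/c["fx"]
    d=np.r_[u/r*np.sin(th),np.cos(th)];d=Rt@H[:3,:3]@d;o=s["tcp_pos"]+Rt@H[:3,3]
    print(np.round(p),np.round(o+d*(.078-o[2])/d[2],4))
E
```

```text
t: 2.1
tcp_pos: [0.4897, 0.0549, 0.173]
ee_rot: [-0.012, -3.139, 0.002]
ft_force: [0.0, 0.6, -0.1]
opening: 0.005
grip_force: 0.0
[0.48971511 0.05487818 0.17299571] [ 0.01143936  0.5766219  -0.05143353]
[166. 190.] [ 0.4856 -0.02    0.078 ]
[240. 197.] [0.4927 0.0445 0.078 ]
[413. 245.] [0.5467 0.2182 0.078 ]
[166. 262.] [ 0.5591 -0.0292  0.078 ]
[215. 264.] [0.5601 0.0193 0.078 ]
[ 14. 332.] [ 0.72   -0.3237  0.078 ]
[471. 353.] [0.7662 0.4069 0.078 ]
```

View pics/w1.png

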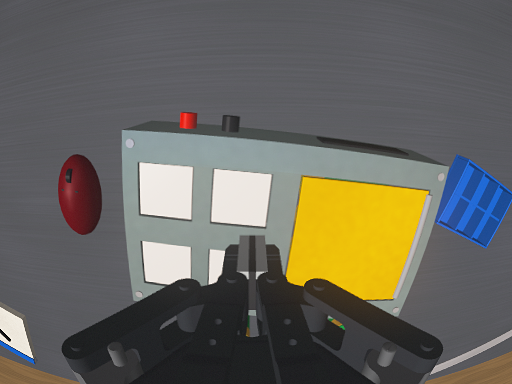

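The wrist view confirms the covers to within about 2 mm, with a at (166,190), c at (240,197), b at (166,262) and d partly hidden behind the fingers. I'll lower over c.

```bash
python3 -m crank '[[-4,-10,25,0,0],[0,0,25,0,0],[0,0,20,0,0],[0,0,10,0,0],[0,0,0,0,0]]'; python3 -m crank '[[0,0,2,0,0],[0,0,2,0,0],[0,0,0,0,0]]'; python3 -m crank '[[0,0,1,0,0],[0,0,1,0,0],[0,0,0,0,0]]'
```

```text
t: 2.57
tcp_pos: [0.4926, 0.048, 0.0927]
ee_rot: [0.001, -3.139, 0.001]
ft_force: [-0.8, -0.4, -0.2]
opening: 0.002
grip_force: 0.0
t: 2.82
tcp_pos: [0.4946, 0.0474, 0.0911]
ee_rot: [0.0, 3.14, 0.001]
ft_force: [0.4, -0.2, 0.5]
opening: 0.002
grip_force: 0.0
t: 3.07
tcp_pos: [0.4941, 0.047, 0.0884]
ee_rot: [0.0, 3.141, 0.0]
ft_force: [-0.4, 0.1, 0.5]
opening: 0.001
grip_force: 0.0
```

```bash
python3 -m crank '[[0,-1,3,0,0],[0,-1,3,0,0],[0,0,1,0,0],[0,0,0,0,0]]'; python3 -m crank '[[0,0,1,0,0],[0,0,0,0,0]]';python3 -m crank '[[0,0,1,0,0],[0,0,0,0,0]]'; python3 -m crank '[[0,0,1,0,0],[0,0,0,0,0]]'
```

```text
t: 3.4
tcp_pos: [0.4937, 0.0447, 0.0807]
ee_rot: [-0.001, -3.141, 0.0]
ft_force: [0.1, -0.4, 0.1]
opening: -0.003
grip_force: 0.0
t: 3.57
tcp_pos: [0.4939, 0.0449, 0.0801]
ee_rot: [-0.0, -3.141, -0.0]
ft_force: [-0.3, -0.7, -0.2]
opening: 0.003
grip_force: 0.0
t: 3.73
tcp_pos: [0.4939, 0.0449, 0.0791]
ee_rot: [-0.0, -3.142, -0.0]
ft_force: [0.4, -0.8, -0.1]
opening: 0.003
grip_force: 0.0
t: 3.9
tcp_pos: [0.494, 0.045, 0.0782]
ee_rot: [0.0, 3.141, 0.0]
ft_force: [0.3, 0.6, -0.4]
opening: -0.005
grip_force: 0.0
```

```bash
python3 -m crank '[[0,0,0.5,0,0],[0,0,0,0,0]]';python3 -m crank '[[0,0,0.5,0,0],[0,0,0,0,0]]'; python3 -m crank '[[0,0,0.5,0,0],[0,0,0,0,0]]'
```

```text
t: 4.07
tcp_pos: [0.4941, 0.0449, 0.0781]
ee_rot: [0.0, 3.142, 0.001]
ft_force: [-3.6, -0.7, 6.3]
opening: 0.001
grip_force: 3.2
t: 4.23
tcp_pos: [0.4941, 0.0449, 0.0781]
ee_rot: [0.001, 3.142, 0.001]
ft_force: [-6.1, -0.7, 13.3]
opening: -0.002
grip_force: 6.5
t: 4.4
tcp_pos: [0.4941, 0.045, 0.0781]
ee_rot: [-0.001, -3.142, -0.001]
ft_force: [-7.9, -0.6, 19.2]
opening: 0.001
grip_force: 9.8
```

Cover c is rigid: 19 N with no travel, surface at z = 0.0781. Next is d.

```bash
python3 -m crank '[[0,0,-12,0,0],[-25,-2,0,0,0],[-25,-3,0,0,0],[-25,-3,0,0,0],[0,0,0,0,0]]'; python3 -m crank '[[0,0,4,0,0],[0,0,4,0,0],[0,0,1,0,0],[0,0,0,0,0],[0,0,0,0,0]]'; python3 -m crank '[[0,0,1,0,0],[0,0,0,0,0]]';python3 -m crank '[[0,0,0.7,0,0],[0,0,0,0,0]]'; python3 -m crank '[[0,0,0.7,0,0],[0,0,0,0,0]]'
```

```text
t: 4.82
tcp_pos: [0.5724, 0.0363, 0.0888]
ee_rot: [0.001, 3.139, -0.001]
ft_force: [-0.8, 0.4, 0.6]
opening: 0.001
grip_force: 0.0
t: 5.23
tcp_pos: [0.5684, 0.0371, 0.0797]
ee_rot: [0.0, -3.141, -0.001]
ft_force: [0.6, -0.6, -0.2]
opening: -0.001
grip_force: 0.0
t: 5.4
tcp_pos: [0.5688, 0.037, 0.0788]
ee_rot: [0.0, 3.141, 0.0]
ft_force: [1.0, -0.6, 0.5]
opening: -0.005
grip_force: 0.0
t: 5.57
tcp_pos: [0.569, 0.037, 0.0782]
ee_rot: [0.0, 3.141, 0.0]
ft_force: [-1.5, -0.3, 1.6]
opening: -0.002
grip_force: 1.0
t: 5.73
tcp_pos: [0.569, 0.037, 0.0782]
ee_rot: [0.0, 3.141, 0.001]
ft_force: [-3.8, -0.4, 10.1]
opening: 0.0
grip_force: 5.1
```

Cover d is rigid too, at 10 N with no travel. Next is b.

```bash
python3 -m crank '[[0,0,-12,0,0],[2,-22,0,0,0],[2,-22,0,0,0],[2,-22,0,0,0],[0,0,0,0,0]]'; python3 -m crank '[[0,0,4,0,0],[0,0,4,0,0],[0,0,1,0,0],[0,0,0,0,0],[0,0,0,0,0]]'; python3 -m crank '[[0,0,1.5,0,0],[0,0,0,0,0]]';python3 -m crank '[[0,0,0.7,0,0],[0,0,0,0,0]]'; python3 -m crank '[[0,0,0.7,0,0],[0,0,0,0,0]]'
```

```text
t: 6.15
tcp_pos: [0.5626, -0.0345, 0.0902]
ee_rot: [0.009, 3.141, -0.003]
ft_force: [0.1, -0.4, 0.2]
opening: 0.002
grip_force: 0.0
t: 6.57
tcp_pos: [0.5629, -0.0283, 0.0801]
ee_rot: [0.002, -3.141, -0.0]
ft_force: [0.4, 0.7, -0.3]
opening: -0.0
grip_force: 0.0
t: 6.73
tcp_pos: [0.5629, -0.0288, 0.0786]
ee_rot: [0.0, -3.141, -0.0]
ft_force: [-1.0, -0.2, -0.6]
opening: 0.001
grip_force: 0.0
t: 6.9
tcp_pos: [0.563, -0.029, 0.0782]
ee_rot: [0.0, 3.141, 0.0]
ft_force: [-0.7, 0.7, 1.4]
opening: -0.0
grip_force: 0.7
t: 7.07
tcp_pos: [0.5631, -0.029, 0.0782]
ee_rot: [0.0, 3.141, 0.001]
ft_force: [-4.4, 0.2, 9.3]
opening: -0.0
grip_force: 4.7
```

Cover b is rigid as well, so a should be the button. It lies 75 mm towards -x and 8 mm towards +y.

```bash
python3 -m crank '[[0,0,-12,0,0],[25,2,0,0,0],[25,3,0,0,0],[25,3,0,0,0],[0,0,0,0,0]]'; python3 -m crank '[[0,0,4,0,0],[0,0,4,0,0],[0,0,1,0,0],[0,0,0,0,0],[0,0,0,0,0]]'; python3 -m crank '[[0,0,1.5,0,0],[0,0,0,0,0]]';python3 -m crank '[[0,0,0.7,0,0],[0,0,0,0,0]]'; python3 -m crank '[[0,0,0.7,0,0],[0,0,0,0,0]]'
```

```text
t: 7.48
tcp_pos: [0.4842, -0.0209, 0.0893]
ee_rot: [-0.001, -3.139, -0.002]
ft_force: [1.0, -1.3, -0.0]
opening: -0.001
grip_force: 0.0
t: 7.9
tcp_pos: [0.4883, -0.0213, 0.0802]
ee_rot: [-0.001, -3.141, 0.001]
ft_force: [0.1, 0.3, 0.3]
opening: -0.002
grip_force: 0.0
t: 8.07
tcp_pos: [0.4881, -0.0212, 0.0787]
ee_rot: [-0.001, -3.141, 0.0]
ft_force: [1.0, -0.6, -0.3]
opening: 0.0
grip_force: 0.0
t: 8.23
tcp_pos: [0.4881, -0.0211, 0.0782]
ee_rot: [0.0, 3.141, 0.0]
ft_force: [-0.3, 0.0, 0.2]
opening: -0.001
grip_force: 0.0
t: 8.4
tcp_pos: [0.4881, -0.0212, 0.0776]
ee_rot: [0.0, 3.141, 0.0]
ft_force: [-0.2, 0.2, 1.9]
opening: 0.001
grip_force: 1.0
```

Cover a gives: z fell below 0.0781 at only 1.9 N. I'll press it in.

```bash
python3 -m crank '[[0,0,2,0,0],[0,0,0,0,0]]';python3 -m crank '[[0,0,2,0,0],[0,0,0,0,0]]'; python3 -m crank '[[0,0,1.5,0,0],[0,0,0.5,0,0],[0,0,0,0,0],[0,0,0,0,0]]'
```

```text
t: 8.57
tcp_pos: [0.4881, -0.0211, 0.0755]
ee_rot: [0.0, 3.141, 0.0]
ft_force: [-0.1, -1.1, 2.8]
opening: 0.002
grip_force: 1.3
t: 8.73
tcp_pos: [0.4881, -0.0211, 0.0734]
ee_rot: [0.0, 3.141, 0.0]
ft_force: [0.7, -0.4, 3.8]
opening: 0.004
grip_force: 1.8
t: 9.07
tcp_pos: [0.4881, -0.0211, 0.072]
ee_rot: [0.0, 3.141, 0.001]
ft_force: [-3.4, -0.7, 11.4]
opening: 0.005
grip_force: 5.7
```

It bottoms out after 6 mm. I'll let go, rise clear and check the hatch.

```bash
python3 -m crank '[[0,0,0,0,0],[0,0,0,0,0],[0,0,-10,0,0],[0,0,-20,0,0],[0,0,-25,0,0]]'; python3 -m crank '[[0,-15,-25,0,0],[0,-20,-25,0,0],[0,-20,-25,0,0],[0,0,0,0,0],[0,0,0,0,0]]'; python3 -m crank '[[0,0,0,0,0],[0,0,0,0,0],[0,0,0,0,0],[0,0,0,0,0],[0,0,0,0,0]]'; python3 -m crank '[[0,0,0,0,0],[0,0,0,0,0],[0,0,0,0,0],[0,0,0,0,0],[0,0,0,0,0]]'
python3 - <<'E'
from h import *
cv2.imwrite("pics/s2.png",viewer.capture("side"))
E
```

```text
t: 9.48
tcp_pos: [0.4866, -0.0212, 0.1261]
ee_rot: [-0.0, -3.138, 0.001]
ft_force: [0.6, 0.1, 1.1]
opening: -0.0
grip_force: 0.0
t: 9.9
tcp_pos: [0.4884, -0.077, 0.2027]
ee_rot: [0.004, 3.139, 0.001]
ft_force: [-0.6, 0.4, -0.8]
opening: 0.001
grip_force: 0.0
t: 10.32
tcp_pos: [0.4877, -0.0757, 0.201]
ee_rot: [0.001, -3.141, 0.0]
ft_force: [0.6, 0.2, -0.2]
opening: 0.002
grip_force: 0.0
t: 10.73
tcp_pos: [0.4879, -0.0761, 0.2015]
ee_rot: [0.0, 3.142, 0.0]
ft_force: [-0.2, 0.4, 0.1]
opening: -0.004
grip_force: 0.0
```

View pics/s2.png

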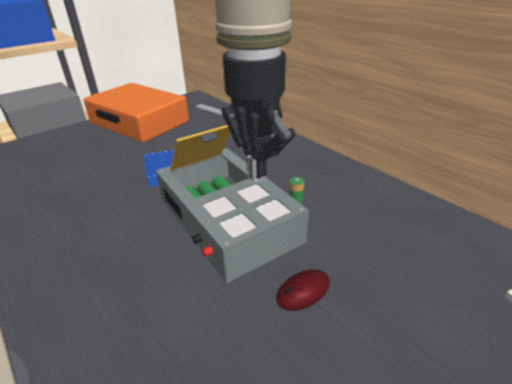

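The hatch stands open with its edge at about (202,135), the covers are level, and the mouse, the tray and the visible cell have not moved. The other cell is hidden behind the gripper, but the arm never went near it.

```bash
python3 -c "from workcell import job;print(job.job_done())"
```

```text
the job is handed in; nothing more can be done
None
```

Cover a was the button: pressing it in the full 6 mm sprang the hatch open, and I let it back out, moved clear and handed the job in with the hatch open; the mouse, tray and one cell were seen unmoved, the other cell was hidden behind the gripper in the last picture, and no verdict was shown.

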